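# Square up a heel block and hold it in the cam clamp

## Task

On the shoemaker's bench clamp, turn the larger wooden heel block, which stands between the V stop and the sliding jaw, until its flat face squarely faces the jaw, keeping it upright on the clamp's bed. Then swing the cam lever by its knob to the cam's highest lift, where the lever points straight away from the jaw along the clamp's centre line, over the small rib at the end of the bed, so that the jaw presses the heel into the V. The lever springs back when let go, so finish with the gripper still holding it there, and leave the other things on the bench where they are.

Things in the scene. Friction and masses are not known exactly. Their poses are not given: they have to be found in the camera images.
- clamp: the cam clamp, fixed to the bench: a dark steel bed 225 x 130 mm, 12 mm thick. Origin at bench height under the heel block's seat; x runs along the centre line from the V stop to the jaw and on to the cam, y across, z up. The bed reaches from x = -55 to 170 mm. The 90 degree steel V stop, 32 mm high over the bench, opens to +x. Two jaw guides, 20 mm high, at y = +-28 mm
- heel: the larger wooden heel block, loose, 55 mm high, 48 mm across y between parallel flanks, half round (radius 24) behind, flat in front. Origin: underside, on the round's axis; x points out of the flat face, 25 mm away. It starts on the bed within 4 mm of its seat, turned 0.7 to 1.4 rad counterclockwise from facing the jaw (its x along the clamp's x). Its top 34 mm clears all around
- heel_flat (a point): centre of the flat face of the heel block, 27.5 mm above its underside
- pad: steel pad of the sliding jaw, 44 mm wide, top 33 mm over the bench, on springs (2.5 N/mm, 6 mm travel). Origin on the face towards the heel, 41 mm from the clamp's origin along x when open; the cam pushes it up to 20 mm towards the V stop, pressing a seated, squared heel with about 12 N
- lever (a joint): angle of the cam lever, rad: 0 at rest, pointing along the clamp's -y; grows counterclockwise seen from above; 1.571 is the highest lift, pointing along the clamp's +x; beyond that the jaw goes back again, to a stop at 2.0. A spring turns it back to 0 when let go (about 1.2 N at the knob at rest, 3 N at the highest lift)
- heel_seat (a point): top of the bed, 12 mm over the bench, right above the clamp's origin: where the axis of a heel block seated in the V stands
- rib (a point): middle of the small steel rib (24 x 4 x 4 mm) on the bed's centre line, 155 mm from the clamp's origin: the lever lies above it at the highest lift
- knob: upright black cylindrical knob at the end of the lever, 18 mm diameter, 45 mm high, from 54 to 99 mm over the bench, standing 100 mm from the cam's axis; origin at its foot; it spins freely about its own axis on the lever
- knob_grip (a point): point on the knob's axis at 80 mm over the bench, the height to grip it
- cam_axis (a point): point on the vertical axis about which the lever turns, on the clamp's centre line 106 mm from its origin. The lever bar is 14 mm wide, 46 to 54 mm over the bench; its hub (26 mm across) ends 58 mm over the bench
- last_a: a grey plastic shoe last, 220 mm long, about 105 mm high; a bystander; origin under its middle
- last_b: a pale wooden shoe last, 200 mm long, about 95 mm high; a bystander; origin under its middle
- hammer: a hammer lying on the bench, a bystander
- glue_tin: a closed round tin, 64 mm across, 70 mm high, a bystander
- tack_tin: a low round aluminium tin, 60 mm across, 26 mm high, a bystander
- spare_heel: a smaller heel block, 36 mm wide and 30 mm high, on the bench beside the clamp, a bystander
- awl: an awl (like a screwdriver) lying on the bench, a bystander
Not all that is in view belongs to the job. Of the things shaped like the heel, the wooden one is meant.

How it is judged:
On the way:
1. the heel block stands in its place with its flat face towards the jaw (within 0.25 rad) before the lever is swung (angle between the x axis of heel and the x axis of clamp, either way round below 0.25 rad and x of heel_flat in the frame of clamp above 0.012 m and horizontal distance between heel and clamp below 0.02 m and value of joint lever below 0.5 rad), for 0.2 s.
At the end, for the whole second after the job is handed in: The fingers hold the knob (more than 0.5 N) with the lever still and within 0.14 rad of the highest lift (1.571); the pad presses the heel block with more than 5 N; the block stands upright on the bed, its axis within 6 mm of the seat and its flat face square to the jaw within 0.12 rad (value of joint lever between 1.431 and 1.711 rad and velocity of joint lever between -0.1 and 0.1 rad/s and contact force between the fingers and knob above 0.5 N and contact force between pad and heel above 5 N and angle between the x axis of heel and the x axis of clamp, either way round below 0.12 rad and x of heel_flat in the frame of clamp above 0.015 m and horizontal distance between heel and clamp below 0.006 m and angle between heel's own z axis and vertical below 0.1 rad and height (world z) of heel below 0.016 m and linear speed of heel below 0.02 m/s); the arm keeps its last pose, push and grip.
It fails at once if the heel block is tipped over or lifted off the clamp's bed (0.5 rad, 30 mm) (angle between heel's own z axis and vertical above 0.5 rad or height (world z) of heel above 0.042 m).
It fails at once if another thing on the bench is moved by more than 30 mm (distance of any of last_a, last_b, hammer, glue_tin, tack_tin, spare_heel, awl from where it was at the start of the episode above 0.03 m).
It also fails if it takes over 48 s, if anything falls off the work surface, if the arm or the gripper's body presses on something with over 40 N, if the wrist force passes 120 N, or if a joint passes its speed limit or range.

## Robot

A 6-joint arm with a two-finger parallel gripper is mounted at the origin on the work surface. World frame = base frame: x ahead of the robot, y to its left, z up, the work surface at z = 0. Lengths are in m, angles in rad, forces in N, time in s.
With the tool pointing down it reaches from about 0.35 to 0.975 m from the base axis. Payload 4.9 kg.
Tool frame: the origin (TCP) lies on the centre line of the jaws, within the pads' length; the fingertips stand manip.tip_reach ahead of it and the grasp point (between the pads) is the TCP (manip.tip_reach is the distance from the TCP to the fingertips, in m); z points along the fingers, y is the line along which they close (so a half turn about z gives the same grasp; the last joint's range is limited). The gripper opens to 85 mm and grips with 20 to 120 N. Pads are 22 mm wide; open, the fingers measure 114 mm over their backs; the gripper's body (76 mm by 85 mm) begins 54 mm behind the grasp point. The pads swing forward as they close: fully open they stand 13 mm farther back than shut.
Start: joints at [-0.119, 0.053, 1.613, -0, 1.476, -0.119], TCP at [0.625, 0, 0.25] pointing down, gripper open.
Joint ranges: [-3.01, 3.01], [-1.01, 2.22], [0.06, 2.58], [-1.02, 4.17], [0.09, 2.62], [-3.14, 3.14]. Speed limits (rad/s): [2.57, 2.57, 3.14, 3.14, 3.14, 3.14].

## Interface

Orientations are given as a unit quaternion [w, x, y, z].
In Python, from plant import manip gives the robot as it stands. The module is installed in compiled form; this text tells all that it offers.
- The arm moves only by the tool move_arm, never from a script. Its argument "rows" is a list of rows, each a list of 7 numbers: the shift along the tool's x, y, z in cm, then the turn, a rotation vector about the tool's x, y, z in degrees, then the opening, from -1 (shut) to 1 (fully open). In form: [[tx, ty, tz, ax, ay, az, jaw], ...]. A call has 1 to 20 rows; each row shifts and turns the commanded pose from where the row before left it, along the tool's axes as they then stand; what a row does not reach is not made up. A row lasts 1/12 s, in which the tool goes at most 41.7 mm and 7.16 degrees, less where a joint would pass 70% of its speed; a pose out of reach is approached as far as the arm can. A call is refused whole if a number of a shift passes 4.17 or a number of a turn 7.16, either way. A call with a gripper value outside its range is refused whole. The fingers move at their own pace and stop on an object; the grip force is fixed at half the most. Time passes only in rows, so rows that do not move let the fingers close. It gives the time, the measured TCP pose, the force, the opening and the grip force at its end, in the units of the state.
- manip.state(): the state, without advancing time (a new reading comes with each control period).
- manip.grab_frame(name): name is "scene" or "side" or "wrist"; returns a dict with "img" (384x512x3 uint8, blue, green, red), "mtx" (3x3 intrinsics, pixels), "R" (3x3) and "t" (3): a world point X has camera coordinates R X + t. Camera axes: x right, y down, z forward; pixel columns grow to the right and rows downward; lengths in m; the calibration is good to about 2 mm. A picture is of the moment at which its call begins. There is no depth.
- manip.job_done(): hands the job in; it is judged then, once.
The state is a dict: "time": time; "joint_pos": joint angles; "joint_vel": joint speeds; "joint_efforts": joint torques, N m; "tool_pos": TCP position; "tool_rot": TCP orientation; "contact_force": force on the tool from outside, world axes, zero at the start; "ft_torque": the same for the moment, N m; "gripper_width": opening from 0.0 (shut) to 1.0 (fully open); "grasp_force": force on a finger pad.
Only numpy, scipy, OpenCV 4.12 (cv2) and the standard library are available. Lean on these libraries where they do the work, as an engineer would, in place of code of your own. Each camera call takes 0.05 s, during which the arm holds its last target. There are 200 camera calls.

## Working session

There is one attempt and no reset: what is moved stays moved. The work goes in short steps, Python scripts to look and compute and a tool call to move; the robot and the scene stay as the last step left them, time stands still between calls to the robot, and variables do not carry over. Pictures are saved under pics/ and viewed, at most 10 in all, crops included, and the job is handed in when it is done.

Besides the shell and the picture viewer there is one more tool, called after ">>>" in YAML: its name, and indented under it one key for each argument. move_arm: Moves the arm, as the interface text tells. Its arguments: {"type":"object","properties":{"rows":{"type":"array","items":{"type":"array","items":{"type":"number"}}}},"required":["rows"]}

```bash
mkdir -p pics && python3 - <<'E'
from plant import manip
import cv2, numpy as np, pickle
print(manip.state(), manip.tip_reach)
for n in ["scene","side","wrist"]:
    f=manip.grab_frame(n); pickle.dump(f,open(f"pics/{n}0.pkl","wb"))
    cv2.imwrite(f"pics/{n}0.png",f["img"]); print(n,f["mtx"].tolist(),f["R"].round(4).tolist(),f["t"].round(4).tolist())
a=[cv2.imread(f"pics/{n}0.png") for n in ["scene","side"]]
cv2.imwrite("pics/scene0b.png",cv2.resize(a[0],(800,600),interpolation=cv2.INTER_CUBIC))
cv2.imwrite("pics/side0b.png",cv2.resize(a[1],(800,600),interpolation=cv2.INTER_CUBIC))
E
```

```text
{'time': 0.0, 'joint_pos': array([-1.18989881e-01,  5.33673405e-02,  1.61427703e+00,  1.36434848e-06,
        1.47600395e+00, -1.18991418e-01]), 'joint_vel': array([-0.00142549,  0.00135501, -0.00076207, -0.00074411, -0.0012653 ,
        0.00204607]), 'joint_efforts': array([ 2.70554956e-04, -3.93670499e+01, -3.70175600e+01, -1.62778279e-04,
        6.93513779e-03, -6.06393527e-06]), 'tool_pos': array([6.24421901e-01, 7.62114735e-05, 2.49066619e-01]), 'tool_rot': array([-8.08346074e-04,  7.07105910e-01,  7.07106905e-01, -6.34838375e-04]), 'contact_force': array([-0.25244618, -0.37307237, -0.2660003 ]), 'ft_torque': array([-0.01111029,  0.01982433, -0.00057614]), 'grasp_force': 0.0, 'gripper_width': 0.9996298662026717} 0.019
scene [[349.67540225226344, 0.0, 258.74645939561896], [0.0, 349.67540225226344, 190.1528954042123], [0.0, 0.0, 1.0]] [[0.8186, 0.5741, -0.0191], [0.3133, -0.4741, -0.8228], [-0.4814, 0.6676, -0.5679]] [-0.4865, -0.1075, 1.5057]
side [[370.22609862163705, 0.0, 252.10347546517255], [0.0, 370.22609862163705, 194.62022836550304], [0.0, 0.0, 1.0]] [[-0.8722, -0.4891, 0.0093], [-0.3302, 0.5745, -0.7489], [0.361, -0.6563, -0.6626]] [0.4987, 0.2279, 0.877]
wrist [[317.9223085218179, 0.0, 252.00415835683154], [0.0, 317.9223085218179, 196.62172890158413], [0.0, 0.0, 1.0]] [[1.0, -0.0, -0.0007], [0.0002, -0.9656, 0.2601], [-0.0007, -0.2601, -0.9656]] [-0.6242, -0.0337, 0.3776]
```

View pics/scene0b.png

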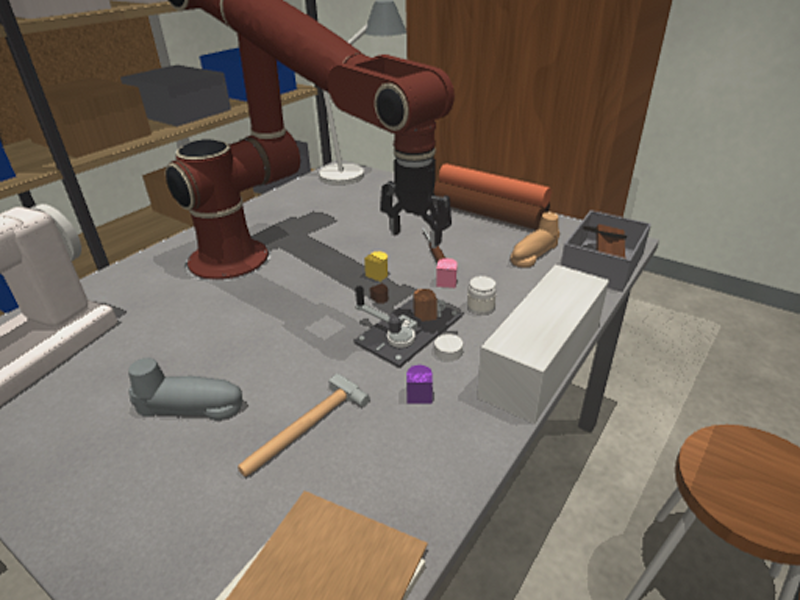

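View pics/wrist0.png

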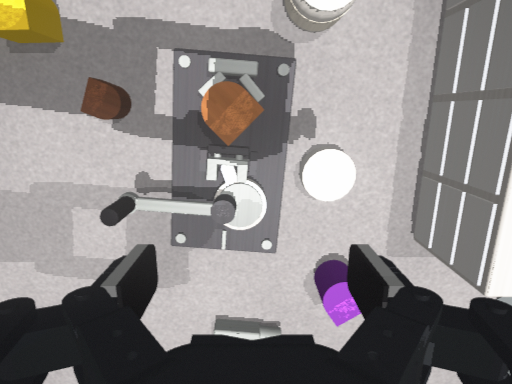

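The wrist view shows the clamp, with the V stop at the top (232,68). The candidates shaped like the heel are:
- larger brown wooden block at (232,110), between the V stop and the jaw
- small dark brown block at (105,98), beside the clamp
- yellow block at (30,20)
- purple block at (338,295)
- pink block, visible in the scene view at (447,272)

The block at (232,110) fits, because it is wooden, the larger one, and stands in the clamp. I'll confirm it in a crop.

```bash
python3 - <<'E'
import cv2
a=cv2.imread("pics/wrist0.png")[40:265,80:350]
cv2.imwrite("pics/crop0.png",cv2.resize(a,None,fx=2.6,fy=2.6,interpolation=cv2.INTER_CUBIC))
E
```

```text
(no output)
```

View pics/crop0.png

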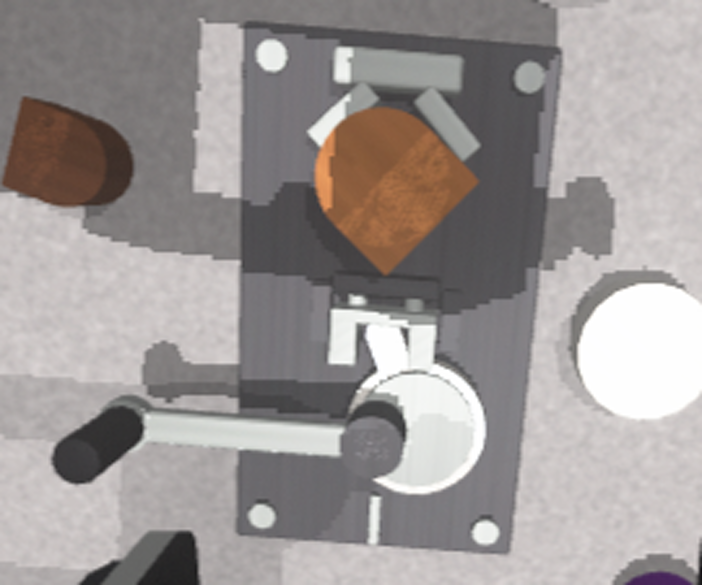

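The crop confirms it: the larger wooden heel is at crop (385,190), with its flat-face top corners at (478,182) and (387,274). Next I measure positions.

```bash
cat > h.py <<'E'
import numpy as np, cv2
def back(f,uv,z):
    K,R,t=f["mtx"],f["R"],f["t"]; C=-R.T@t
    d=R.T@np.linalg.solve(K,[uv[0],uv[1],1.]); return C+d*(z-C[2])/d[2]
def proj(f,X):
    c=f["R"]@np.asarray(X,float)+f["t"]; p=f["mtx"]@c; return p[:2]/p[2]
E
python3 - <<'E'
from h import *; import pickle
from scipy.optimize import least_squares
f=pickle.load(open("pics/wrist0.pkl","rb"))
w=lambda u,v,z: back(f,(u/2.6+80-.3,v/2.6+40-.3),z)
obs=[((247,22),(-.055,-.065,.012)),((560,46),(-.055,.065,.012)),((508,552),(.17,.065,.012)),((237,534),(.17,-.065,.012)),((374,519),(.155,0,.016))]
W=np.array([w(*o[0],o[1][2]) for o in obs])[:,:2]; M=np.array([o[1][:2] for o in obs])
def T(p,M): c,s=np.cos(p[2]),np.sin(p[2]); return M@np.array([[c,s],[-s,c]])+p[:2]
r=least_squares(lambda p:(T(p,M)-W).ravel(),[.6,.2,-1.57]); p=r.x
print("clamp",p,"res",r.fun.reshape(-1,2).round(4).tolist())
inv=lambda X:((np.asarray(X)[...,:2]-p[:2])@np.array([[np.cos(p[2]),-np.sin(p[2])],[np.sin(p[2]),np.cos(p[2])]]))
A=w(478,182,.067)[:2];B=w(387,274,.067)[:2]
m=(A+B)/2; e=A-B; n=np.array([e[1],-e[0]])/np.linalg.norm(e)
print("corners",A,B,"w",np.linalg.norm(e)); ax=m-.025*n
print("heel axis",ax,"clampframe",inv(ax),"yaw rel",np.arctan2(n[1],n[0])-p[2])
for nm,q in [("knobtop",(75,462,.099)),("camhubtop",(372,447,.058)),("pad?",(387,283,.033))]:
    print(nm,w(*q),inv(w(*q)))
for nm,q in [("seat",(0,0)),("cam",(.106,0)),("knob0",(.106,-.1)),("knob90",(.206,0))]: print(nm,T(p,np.array([q])))
E
```

```text
clamp [ 0.60201713  0.07071669 -1.64872094] res [[-0.002, 0.0016], [0.0016, 0.0004], [0.0009, -0.0015], [-0.0007, -0.0006], [0.0001, 0.0]]
corners [0.63493961 0.06679678] [0.60182647 0.03420543] w 0.046461553374230746
heel axis [0.60084631 0.0683186 ] clampframe [ 0.00248195 -0.00098059] yaw rel 0.8553812738855939
knobtop [ 0.4939034 -0.0277029  0.099    ] [ 0.10653713 -0.10012411]
camhubtop [ 0.59384704 -0.03533131  0.058     ] [0.1063622  0.00011009]
pad? [0.59924238 0.02705499 0.033     ] [0.04374521 0.00063254]
seat [[0.60201713 0.07071669]]
cam [[ 0.59376548 -0.03496164]]
knob0 [[ 0.49406894 -0.02717706]]
knob90 [[ 0.5859809  -0.13465818]]
```

View pics/side0b.png

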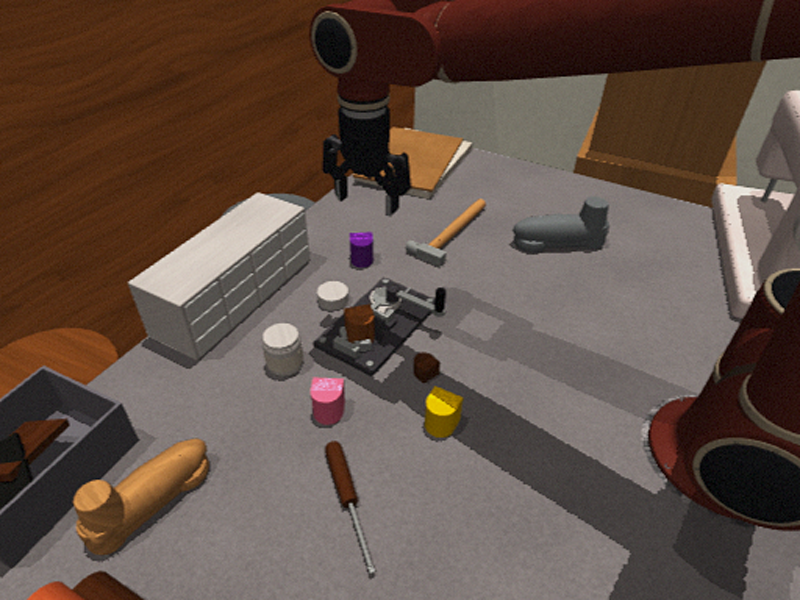

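The side view shows the heel in the clamp, with the knob at (440,298) and no bystander within reach of the swing. The clamp fit is good: yaw -1.649 rad, heel 0.855 rad off square. I'll approach the heel with the jaws across its flanks.

>>> move_arm:
  rows:
    - [2.05,-0.55,0,0,0,0,1]
    - [2.05,-0.55,0,0,0,0,1]
    - [2.0,-0.55,0,0,0,0,1]
    - [0,0,1,0,0,-6.4,1]
    - [0,0,2,0,0,-6.4,1]
    - [0,0,2.5,0,0,-6.4,1]
    - [0,0,2.5,0,0,-6.4,1]
    - [0,0,2.5,0,0,-6.4,1]
    - [0,0,2,0,0,-6.4,1]
    - [0,0,1.5,0,0,-6.1,1]
    - [0,0,0,0,0,0,1]
    - [0,0,0,0,0,0,1]
    - [0,0,0,0,0,0,1]

```text
time: 1.23
tool_pos: [0.6092, 0.061, 0.1114]
tool_rot: [0.001, 0.388, 0.922, 0.0]
contact_force: [0.5, 0.4, 0.4]
gripper_width: 0.999
grasp_force: 0.0
```

```bash
python3 - <<'E'
from plant import manip
from scipy.spatial.transform import Rotation as Ro
s=manip.state(); q=s["tool_rot"]; R=Ro.from_quat([q[1],q[2],q[3],q[0]]).as_matrix()
print(s["tool_pos"],R.round(4).tolist()); import numpy as np
t=np.array([.6079,.0612,.062]); print("tool-frame shift cm",(R.T@(t-s["tool_pos"])*100).round(2), "closing yaw",np.arctan2(R[1,1],R[0,1]))
E
```

```text
[0.60915618 0.06099547 0.1114423 ] [[-0.6993, 0.7148, 0.0015], [0.7148, 0.6993, -0.0], [-0.0011, 0.0011, -1.0]]
tool-frame shift cm [ 0.11 -0.08  4.94] closing yaw 0.7744876070749499
```

>>> move_arm:
  rows:
    - [0.1,-0.1,1.7,0,0,0,1]
    - [0,0,1.7,0,0,0,1]
    - [0,0,1.5,0,0,0,1]
    - [0,0,0,0,0,0,1]
    - [0,0,0,0,0,0,0.6]
    - [0,0,0,0,0,0,0.3]
    - [0,0,0,0,0,0,0.1]
    - [0,0,0,0,0,0,0]
    - [0,0,0,0,0,0,-0.1]
    - [0,0,0,0,0,0,-0.2]
    - [0,0,0,0,0,0,-0.3]
    - [0,0,0,0,0,0,-0.3]
    - [0,0,0,0,0,0,-0.3]

```text
time: 2.32
tool_pos: [0.6088, 0.061, 0.0637]
tool_rot: [0.002, 0.387, 0.922, 0.001]
contact_force: [-0.1, 0.7, 6.2]
gripper_width: 0.55
grasp_force: 64.1
```

>>> move_arm:
  rows:
    - [0.03,-0.05,0,0,0,3.5,-0.3]
    - [0.03,-0.05,0,0,0,3.5,-0.3]
    - [0.02,-0.05,0,0,0,3.5,-0.3]
    - [0.02,-0.05,0,0,0,3.5,-0.3]
    - [0.015,-0.055,0,0,0,3.5,-0.3]
    - [0.015,-0.055,0,0,0,3.5,-0.3]
    - [0.01,-0.055,0,0,0,3.5,-0.3]
    - [0.01,-0.055,0,0,0,3.5,-0.3]
    - [0,-0.055,0,0,0,3.5,-0.3]
    - [0,-0.055,0,0,0,3.5,-0.3]
    - [-0.01,-0.055,0,0,0,3.5,-0.3]
    - [-0.01,-0.055,0,0,0,3.5,-0.3]
    - [-0.01,-0.055,0,0,0,3.5,-0.3]
    - [-0.01,-0.055,0,0,0,3.4,-0.3]
    - [0,0,0,0,0,0,-0.3]
    - [0,0,0,0,0,0,-0.3]
    - [0,0,0,0,0,0,-0.3]

```text
time: 3.73
tool_pos: [0.6012, 0.0588, 0.0637]
tool_rot: [0.002, 0.734, 0.679, 0.001]
contact_force: [1.2, -1.1, 6.7]
gripper_width: 0.547
grasp_force: 64.3
```

```bash
python3 - <<'E'
from plant import manip
from scipy.spatial.transform import Rotation as Ro
import numpy as np, cv2
s=manip.state(); q=s["tool_rot"]; R=Ro.from_quat([q[1],q[2],q[3],q[0]]).as_matrix()
t=np.array([.6011,.0589,.0637]); print("tool-frame shift cm",(R.T@(t-s["tool_pos"])*100).round(2), "closing yaw",np.arctan2(R[1,1],R[0,1]))
f=manip.grab_frame("wrist"); cv2.imwrite("pics/w1.png",f["img"])
E
```

```text
tool-frame shift cm [ 0.01 -0.02 -0.  ] closing yaw -0.07697253610961183
```

View pics/w1.png

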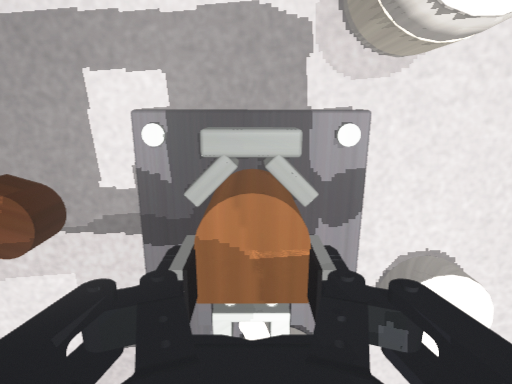

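The heel is square, with its flat edge along row 303 and its flanks at columns 195 and 310. I'll ease it into the V until I feel contact.

>>> move_arm:
  rows:
    - [0.05,0,0,0,0,0,-0.3]
    - [0.05,0,0,0,0,0,-0.3]
    - [0,0,0,0,0,0,-0.3]
    - [0,0,0,0,0,0,-0.3]

```text
time: 4.12
tool_pos: [0.6013, 0.0591, 0.0637]
tool_rot: [0.002, 0.734, 0.679, 0.001]
contact_force: [-0.3, -2.7, 6.5]
gripper_width: 0.549
grasp_force: 64.3
```

>>> move_arm:
  rows:
    - [0.1,0,0,0,0,0,-0.3]
    - [0,0,0,0,0,0,-0.3]
    - [0,0,0,0,0,0,-0.3]
    - [0,0,0,0,0,0,-0.3]

```text
time: 4.45
tool_pos: [0.6013, 0.0593, 0.0638]
tool_rot: [0.003, 0.734, 0.679, -0.0]
contact_force: [-0.1, -5.7, 7.9]
gripper_width: 0.547
grasp_force: 64.4
```

Seated. I'll release, lift, and go above the knob.

>>> move_arm:
  rows:
    - [0,0,0,0,0,0,0.15]
    - [0,0,0,0,0,0,0.3]
    - [0,0,0,0,0,0,0.6]
    - [0,0,0,0,0,0,1]
    - [0,0,0,0,0,0,1]
    - [0,0,-1,0,0,0,1]
    - [0,0,-3,0,0,0,1]
    - [0,0,-4,0,0,0,1]
    - [0,0,-4,0,0,0,1]
    - [0,0,-2,0,0,0,1]
    - [-2.3,-2.5,0,0,0,0,1]
    - [-2.4,-2.5,0,0,0,0,1]
    - [-2.4,-2.5,0,0,0,0,1]
    - [-2.4,-2.5,0,0,0,0,1]
    - [0,0,0,0,0,0,1]
    - [0,0,0,0,0,0,1]
    - [0,0,0,0,0,0,1]

```text
time: 5.87
tool_pos: [0.493, -0.0258, 0.2022]
tool_rot: [0.001, 0.734, 0.679, 0.001]
contact_force: [-0.4, -0.3, 0.0]
gripper_width: 0.999
grasp_force: 0.0
```

```bash
python3 - <<'E'
from plant import manip
from h import *
from scipy.spatial.transform import Rotation as Ro
s=manip.state(); q=s["tool_rot"]; R=Ro.from_quat([q[1],q[2],q[3],q[0]]).as_matrix()
t=np.array([.494,-.0274,.082]); print(s["tool_pos"],"tool-frame shift cm",(R.T@(t-s["tool_pos"])*100).round(2), "z",R[:,2])
f=manip.grab_frame("wrist"); cv2.imwrite("pics/w2.png",f["img"])
print(proj(f,[.494,-.0274,.099]),proj(f,[.602,.0707,.067]))
E
```

```text
[ 0.49304223 -0.02580628  0.20217383] tool-frame shift cm [-0.15  0.09 12.02] z [ 1.66940598e-03  2.99141577e-05 -9.99998606e-01]
[253.19354103 204.38546184] [385.60454766  57.48119709]
```

View pics/w2.png

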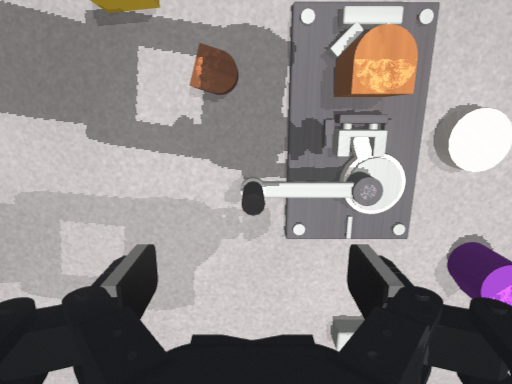

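The predicted knob top (253,204) matches the image at (253,205). The heel stands square in the V at (385,60). I'll descend and grip the knob.

>>> move_arm:
  rows:
    - [-0.15,0.1,2,0,0,0,1]
    - [0,0,3,0,0,0,1]
    - [0,0,3,0,0,0,1]
    - [0,0,2.5,0,0,0,1]
    - [0,0,1.4,0,0,0,1]
    - [0,0,0,0,0,0,1]
    - [0,0,0,0,0,0,0.5]
    - [0,0,0,0,0,0,0]
    - [0,0,0,0,0,0,-0.4]
    - [0,0,0,0,0,0,-1]
    - [0,0,0,0,0,0,-1]
    - [0,0,0,0,0,0,-1]
    - [0,0,0,0,0,0,-1]
    - [0,0,0,0,0,0,-1]
    - [0,0,0,0,0,0,-1]

```text
time: 7.17
tool_pos: [0.4938, -0.0275, 0.0835]
tool_rot: [0.0, 0.734, 0.679, 0.0]
contact_force: [-2.8, 0.3, 6.1]
gripper_width: 0.193
grasp_force: 58.4
```

```bash
python3 - <<'E'
from plant import manip
import numpy as np
from scipy.spatial.transform import Rotation as Ro
s=manip.state(); q=s["tool_rot"]; R=Ro.from_quat([q[1],q[2],q[3],q[0]]).as_matrix()
th=-1.6487; C=np.array([.59377,-.03496]); P=s["tool_pos"][:2]
print(P,np.linalg.norm(P-C),"lever",np.arctan2(*(P-C)[::-1])-th+np.pi/2)
# swing shifts in tool frame, constant orientation, 20 steps to 1.571
off=P-C-.1*np.array([np.cos(th-np.pi/2),np.sin(th-np.pi/2)])
a=np.linspace(0,1.571,21); X=C+.1*np.c_[np.cos(th-np.pi/2+a),np.sin(th-np.pi/2+a)]
D=np.diff(np.c_[X,0*a],axis=0)@R*100; print(off,D.round(2).tolist())
E
```

```text
[ 0.49377574 -0.02753139] 0.10026982101285649 lever 6.286934881891766
[-0.00029756 -0.00035388] [[-0.78, 0.03, 0.0], [-0.78, 0.09, 0.0], [-0.77, 0.15, 0.0], [-0.76, 0.21, 0.0], [-0.74, 0.27, 0.0], [-0.71, 0.33, 0.0], [-0.69, 0.38, 0.0], [-0.65, 0.44, 0.0], [-0.62, 0.49, 0.0], [-0.58, 0.53, 0.0], [-0.53, 0.58, 0.0], [-0.49, 0.62, 0.0], [-0.44, 0.65, 0.0], [-0.38, 0.68, 0.0], [-0.33, 0.71, 0.0], [-0.27, 0.74, 0.0], [-0.21, 0.76, 0.0], [-0.15, 0.77, 0.0], [-0.09, 0.78, 0.0], [-0.03, 0.78, 0.0]]
```

>>> move_arm:
  rows:
    - [-0.78,0.03,0,0,0,0,-1]
    - [-0.78,0.09,0,0,0,0,-1]
    - [-0.77,0.15,0,0,0,0,-1]
    - [-0.76,0.21,0,0,0,0,-1]
    - [-0.74,0.27,0,0,0,0,-1]
    - [-0.71,0.33,0,0,0,0,-1]
    - [-0.69,0.38,0,0,0,0,-1]
    - [-0.65,0.44,0,0,0,0,-1]
    - [-0.62,0.49,0,0,0,0,-1]
    - [-0.58,0.53,0,0,0,0,-1]
    - [0,0,0,0,0,0,-1]
    - [0,0,0,0,0,0,-1]

```text
time: 8.17
tool_pos: [0.5177, -0.1007, 0.0835]
tool_rot: [0.0, 0.734, 0.679, 0.0]
contact_force: [-3.1, -0.2, 5.9]
gripper_width: 0.193
grasp_force: 58.8
```

>>> move_arm:
  rows:
    - [-0.53,0.58,0,0,0,0,-1]
    - [-0.49,0.62,0,0,0,0,-1]
    - [-0.44,0.65,0,0,0,0,-1]
    - [-0.38,0.68,0,0,0,0,-1]
    - [-0.33,0.71,0,0,0,0,-1]
    - [-0.27,0.74,0,0,0,0,-1]
    - [-0.21,0.76,0,0,0,0,-1]
    - [-0.15,0.77,0,0,0,0,-1]
    - [-0.09,0.78,0,0,0,0,-1]
    - [-0.03,0.78,0,0,0,0,-1]
    - [0,0,0,0,0,0,-1]
    - [0,0,0,0,0,0,-1]
    - [0,0,0,0,0,0,-1]

```text
time: 9.25
tool_pos: [0.5856, -0.1351, 0.0836]
tool_rot: [0.001, 0.734, 0.68, -0.0]
contact_force: [-3.4, 0.6, 5.9]
gripper_width: 0.192
grasp_force: 59.0
```

```bash
python3 - <<'E'
from plant import manip
from h import *
s=manip.state(); P=s["tool_pos"][:2]; th=-1.6487; d=P-np.array([.59377,-.03496])
print(P,np.linalg.norm(d),"lever",np.arctan2(d[1],d[0])-th+np.pi/2)
a=manip.grab_frame("wrist"); b=manip.grab_frame("scene")
cv2.imwrite("pics/w3.png",a["img"])
c,si=np.cos(th),np.sin(th); u,v=proj(b,[.602,.04,.03]).astype(int)
cv2.imwrite("pics/s3.png",cv2.resize(b["img"][v-50:v+70,u-80:u+80],None,fx=5,fy=5,interpolation=cv2.INTER_CUBIC))
W=lambda x,y,z:[.602+c*x-si*y,.0707+si*x+c*y,z]
for n,p in [("rear",(-.024,0,.067)),("fl",(.025,-.024,.067)),("fr",(.025,.024,.067)),("bedL",(-.055,-.065,.012)),("bedR",(-.055,.065,.012))]: print(n,proj(a,W(*p)))
E
```

```text
[ 0.58561133 -0.13512912] 0.10050082737717424 lever 1.5674304131164183
rear [ 254.39749974 -477.39504043]
fl [ 181.27296029 -252.4558257 ]
fr [ 326.48902923 -251.9150364 ]
bedL [ 102.78462854 -359.74295108]
bedR [ 403.86077745 -358.40922225]
```

View pics/w3.png

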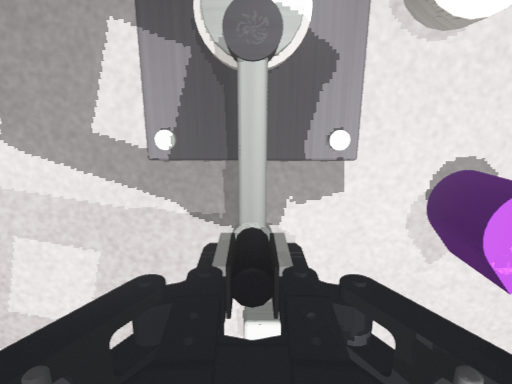

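View pics/s3.png

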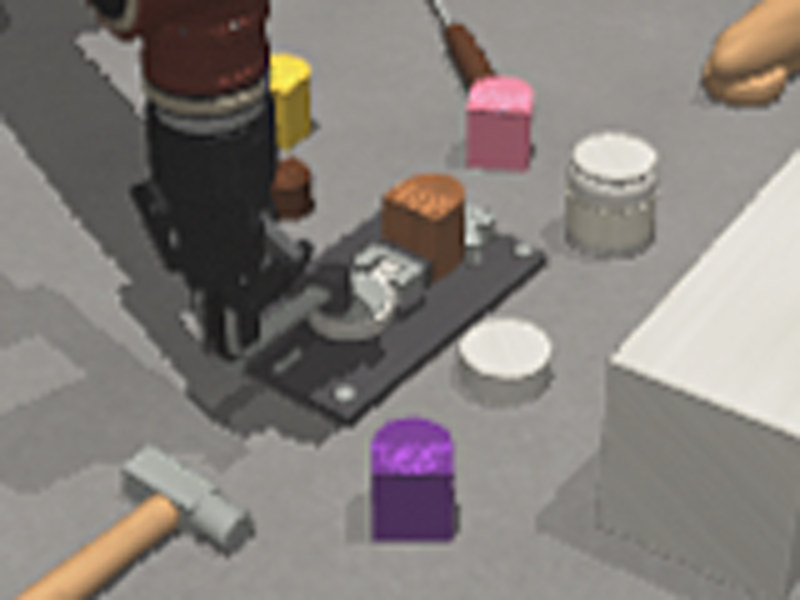

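The lever runs straight along the centre line (columns 240–266, over the rib), and the fingers hold the knob at (253,265). In the scene crop the jaw is against the heel's flat face at (420,265), and the bystanders are undisturbed. I'll hand it in.

```bash
python3 -c "
from plant import manip
print(manip.job_done())"
```

```text
the job is handed in; nothing more can be done
None
```

I handed the job in at about 9 s: the heel is square and seated in the V, and the gripper is holding the lever at 1.567 rad, measured from the arm's pose. The jaw is against the flat face in the picture, but I couldn't measure its force, and the hand-in returned no verdict.

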